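# Pack the squat jars into the drying tin and close it

### The arm

A 6-joint arm with a two-finger parallel gripper is mounted at the origin on the work surface. World frame = base frame: x ahead of the robot, y to its left, z up, the work surface at z = 0. Lengths are in mm, angles in rad, forces in N, time in s.
With the tool pointing down it reaches from about 400 to 925 mm from the base axis. Payload 12.5 kg.
Tool frame: the origin (TCP) lies at the centre of the arm's flange, where the gripper is bolted on; the fingertips stand 190 mm ahead of it and the grasp point (between the pads) lies 171 mm ahead of it; z points along the fingers, y is the direction in which the jaws open and shut (so a half turn about z gives the same grasp; the last joint's range is limited). The gripper opens to 95 mm and grips with 3 to 60 N. Pads are 20 mm wide; open, the fingers measure 119 mm over their backs; the gripper's body (75 mm by 180 mm) begins 59 mm behind the grasp point.
Start: joints at [-1.371, 0.491, 1.559, -0, 1.092, -0.106], TCP at [188.18, -595.998, 404.761] pointing down, gripper open.
Joint ranges: [-3.1, 3.1], [-0.84, 2.19], [0.05, 2.79], [-1.13, 4.28], [0.06, 2.93], [-2.69, 2.69]. Speed limits (rad/s): [2.22, 2.22, 2.79, 3.14, 3.14, 3.14].

### API

Orientations are given as [roll, pitch, yaw] about the fixed x, y, z axes, in that order (R = Rz(yaw) Ry(pitch) Rx(roll)).
In Python, from cell import env, optics gives the robot as it stands.
- The arm moves only by the tool apply_moves, never from a script. Its argument "commands" is a list of rows, each a list of 7 numbers: the turn, a rotation vector about the tool's x, y, z in degrees, then the shift along the tool's x, y, z in m, then the finger opening in m, from 0 to 0.0951. A call has 1 to 5 rows; each row shifts and turns the commanded pose from where the row before left it, along the tool's axes as they then stand; what a row does not reach is not made up. A row lasts 1/12 s, in which the tool goes at most 41.7 mm and 7.16 degrees, less where a joint would pass 70% of its speed; a pose out of reach is approached as far as the arm can. A call with a gripper value outside its range is refused whole. The fingers move at their own pace and stop on an object; the grip force is fixed at half the most. Time passes only in rows, so rows that do not move let the fingers close. It gives the time, the measured TCP pose, the force and the opening at its end, in the units of the state.
- env.state(): the state, without advancing time (a new reading comes with each control period).
- optics.read_camera(name): name is "scene" or "top" or "wrist"; returns a dict with "color" (400x640x3 uint8, red, green, blue), "fx", "fy", "cx", "cy" (pixels), "eye" and "rotation" of the camera in the world; the wrist camera has in their place "T_tool_cam" (4x4, takes a point from camera to tool coordinates, whose origin is the TCP and whose axes are the flange's). Camera axes: x right, y up, looking along -z (the intrinsics and any distortion apply to the point x, -y, -z); pixel columns grow to the right and rows downward; lengths in mm; the calibration is good to about 2 mm. A picture is of the moment at which its call begins: read the wrist's pose just before it. There is no depth.
- env.job_done(): hands the job in, once; it reports no verdict.
The state is a dict: "t": time; "joints": joint angles; "qvel": joint speeds; "tau": joint torques, N m; "eef_pos": TCP position; "tcp_rot": TCP orientation; "ft_force": force on the tool from outside, world axes, zero at the start; "moment": the same for the moment, N m; "opening": opening from 0.0 (shut) to 1.0 (fully open).
Only numpy, scipy, OpenCV 4.12 (cv2) and the standard library are available. Lean on these libraries where they do the work, as an engineer would, in place of code of your own. Each camera call takes 0.05 s, during which the arm holds its last target. There are 200 camera calls.

### The job

Pack the three squat narrow-capped amber jars into the round drying tin, standing upright side by side on its floor, then close the tin with its domed lid, lying flat and centred on the rim. Keep the jars upright and set everything down gently, do not drop it. Leave the tall bottles and the flat jars where they stand.

Things in the scene. Friction and masses are not known exactly. Their poses are not given: they have to be found in the camera images.
- jar_a: Squat amber-glass sample jar: round body 44 mm in diameter and 36 mm high with a flat shoulder, on it a short neck and a narrow black screw cap of 28 mm diameter; the cap's side runs from 42 to 66 mm above the base and the jar's top is at 66 mm. About 90 g. Grip it by the cap; the shoulder at 36 mm stands out 8 mm around the cap. Origin: centre of the underside, z up. The three squat jars are alike.
- jar_b: Squat amber-glass sample jar: round body 44 mm in diameter and 36 mm high with a flat shoulder, on it a short neck and a narrow black screw cap of 28 mm diameter; the cap's side runs from 42 to 66 mm above the base and the jar's top is at 66 mm. About 90 g. Grip it by the cap; the shoulder at 36 mm stands out 8 mm around the cap. Origin: centre of the underside, z up. The three squat jars are alike.
- jar_c: Squat amber-glass sample jar: round body 44 mm in diameter and 36 mm high with a flat shoulder, on it a short neck and a narrow black screw cap of 28 mm diameter; the cap's side runs from 42 to 66 mm above the base and the jar's top is at 66 mm. About 90 g. Grip it by the cap; the shoulder at 36 mm stands out 8 mm around the cap. Origin: centre of the underside, z up. The three squat jars are alike.
- tin: Open round aluminium tin fixed to the bench, with a dark floor: inside 124 mm in diameter, floor 6 mm above the bench, rim 36 mm above the bench with a flat flange outwards, 152 mm across. Three squat jars fit only in a triangle: with their centres 33 mm from the tin's centre and 120 degrees apart there are 7 mm to the wall and 13 mm between jars. Jar caps then stand above the rim. Origin: centre of the underside, at bench height, z up.
- lid: Domed aluminium lid of the tin, loose, standing on the bench the right way up: flat flange 152 mm across below (5 mm thick), dome 132 mm across and 58 mm high (hollow, room inside over the packed jars), and on top in the middle a black upright cylindrical knob of 28 mm diameter, from 58 to 90 mm above the underside. About 0.3 kg. Closed, its underside lies on the tin's rim, 36 mm above the bench. Origin: centre of the underside, z up.
- tall_a: Bystander: tall slim amber bottle, 32 mm in diameter, body 64 mm high, sloping shoulder and small black cap (22 mm in diameter), 86 mm high in all. Loose, stays where it is. Origin: centre of the underside.
- tall_b: Bystander: tall slim amber bottle, 32 mm in diameter, body 64 mm high, sloping shoulder and small black cap (22 mm in diameter), 86 mm high in all. Loose, stays where it is. Origin: centre of the underside.
- flat_a: Bystander: low flat amber jar, 52 mm in diameter, with a black lid as wide as the jar, 32 mm high in all. Loose, stays where it is. Origin: centre of the underside.
- flat_b: Bystander: low flat amber jar, 52 mm in diameter, with a black lid as wide as the jar, 32 mm high in all. Loose, stays where it is. Origin: centre of the underside.
Things that resemble listed ones, but are neither listed nor needed, are in the scene too. What is shaped like the jar_b but pink or yellow is not meant. What is shaped like the jar_c but yellow is not meant.

How it is judged:
By the outcome, as a careful person would: the job done as asked, in the order asked, and still so for the second after the job is handed in, with the robot touching nothing.
It also fails if it takes over 96 s, if anything falls off the work surface, if the arm or the gripper's body presses on something with over 40 N, if the wrist force passes 120 N, or if a joint passes its speed limit or range.

## Working session

There is one attempt and no reset: what is moved stays moved. The work goes in short steps, Python scripts to look and compute and a tool call to move; the robot and the scene stay as the last step left them, time stands still between calls to the robot, and variables do not carry over. Pictures are saved under pics/ and viewed, about 12 in all and at most 16, crops included, and the job is handed in when it is done.

Besides the shell and the picture viewer there is one more tool, called in YAML: its name, and indented under it one key for each argument. apply_moves: Moves the arm, as the interface text tells. Its arguments: {"type":"object","properties":{"commands":{"type":"array","items":{"type":"array","items":{"type":"number"}}}},"required":["commands"]}

```bash
ls; mkdir -p pics; python3 - <<'E'
from cell import env, optics
import cv2
s=env.state(); print({k:s[k] for k in('t','eef_pos','tcp_rot','ft_force','opening')})
for n in('scene','top'):
    c=optics.read_camera(n); cv2.imwrite(f'pics/{n}0.png',c['color'][:,:,::-1]); print(n,{k:c[k] for k in c if k!='color'})
c=optics.read_camera('wrist');print({k:c[k] for k in c if k!='color'})
E
```

```text
pics
{'t': 0.0, 'eef_pos': array([ 188.15247741, -595.95557665,  404.13774036]), 'tcp_rot': array([-3.14044545e+00, -1.46575334e-04,  3.05706032e-01]), 'ft_force': array([ 0.41595938,  1.42390242, -0.12087117]), 'opening': 0.9957917560395181}
scene {'fx': 396.86400952682857, 'fy': 396.86400952682857, 'cx': 318.6214772222428, 'cy': 210.19816638176525, 'eye': array([1171.08617247,  408.42609101,  546.21574147]), 'rotation': array([ 0.96102065, -0.01654708,  2.23009916])}
top {'fx': 474.0060296161834, 'fy': 474.0060296161834, 'cx': 323.18425069253226, 'cy': 206.32188082191936, 'eye': array([490.88718464, -19.13011677, 991.02841134]), 'rotation': array([ 0.10559592,  0.0349626 , -1.5666484 ])}
{'fx': 303.8392815415714, 'fy': 303.8392815415714, 'cx': 319.49599497556716, 'cy': 204.42976339874437, 'T_tool_cam': array([[ 1.36818160e-03,  9.67119889e-01,  2.54317221e-01,
         7.11410240e+01],
       [ 9.99998168e-01, -1.66359825e-03,  9.46533866e-04,
        -5.63719601e-04],
       [ 1.33849341e-03,  2.54315460e-01, -9.67120393e-01,
         2.00667643e+01],
       [ 0.00000000e+00,  0.00000000e+00,  0.00000000e+00,
         1.00000000e+00]])}
```

View pics/top0.png

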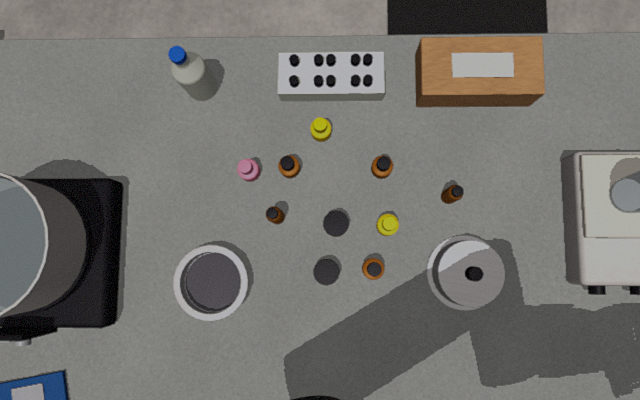

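View pics/scene0.png

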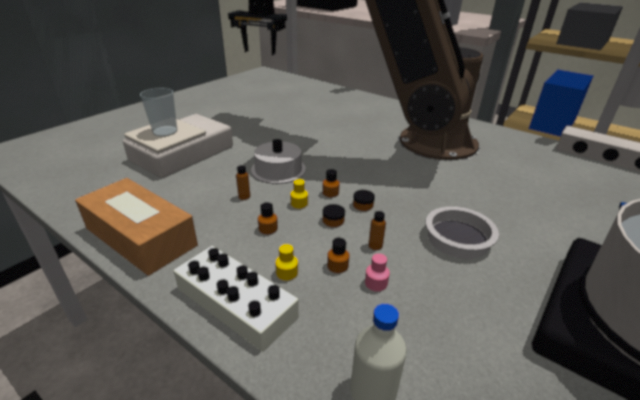

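Top view, candidates for "squat amber jar with narrow black cap":
- Squat amber: (289,166), (382,166) and (373,268). These fit the description.
- Not meant: tall bottles (275,214) and (453,193), flat jars (336,222) and (326,271), yellow (320,128) and (388,224), pink (248,169).
- Tin at (211,282), lid at (466,272).

I'll measure these and check a close crop.

```bash
cat > h.py <<'E'
from cell import env, optics
import cv2, numpy as np
from scipy.spatial.transform import Rotation as R
from scipy.optimize import minimize
def cam(n):
    s=env.state(); c=optics.read_camera(n)
    if n=='wrist':
        T=np.eye(4);T[:3,:3]=R.from_euler('xyz',s['tcp_rot']).as_matrix();T[:3,3]=s['eef_pos'];T=T@c['T_tool_cam']
        c['Rm'],c['eye']=T[:3,:3],T[:3,3]
    else: c['Rm']=R.from_euler('xyz',c['rotation']).as_matrix()
    return c
def proj(c,P):
    q=(np.atleast_2d(P)-c['eye'])@c['Rm']
    return np.c_[c['cx']+c['fx']*q[:,0]/-q[:,2], c['cy']+c['fy']*q[:,1]/q[:,2]]
def ray(c,uv,z):
    d=c['Rm']@[(uv[0]-c['cx'])/c['fx'],-(uv[1]-c['cy'])/c['fy'],-1]
    return (c['eye']+d*(z-c['eye'][2])/d[2])[:2]
A=np.linspace(0,2*np.pi,72,endpoint=False)
def circ(x,y,z,r): return np.c_[x+r*np.cos(A),y+r*np.sin(A),0*A+z]
def cylmask(c,x,y,parts):
    """parts: (z0,z1,r) cylinders -> union mask"""
    m=np.zeros((400*4,640*4),np.uint8)
    for z0,z1,r in parts:
        p=np.vstack([proj(c,circ(x,y,z0,r)),proj(c,circ(x,y,z1,r))])
        cv2.fillConvexPoly(m,cv2.convexHull(np.round((p+.5)*4).astype(np.int32)),1)
    return cv2.resize(m.astype(np.float32),(640,400),interpolation=cv2.INTER_AREA)
def fit(c,mask,x0,parts):
    """fit x,y by overlap of the model silhouette with mask"""
    f=lambda p: np.abs(cylmask(c,*p,parts)-mask).sum()
    r=minimize(f,x0,method='Nelder-Mead',options=dict(initial_simplex=np.array(x0)+[[0,0],[6,0],[0,6]],xatol=.2,fatol=.1))
    return r.x,r.fun/mask.sum()
JAR=[(0,36,22),(36,42,12),(42,66,14)]
E
python3 - <<'E'
from h import *
c=cam('top'); im=c['color']; cv2.imwrite('pics/crop0.png',cv2.resize(im[110:320,240:490,::-1],None,fx=2.8,fy=2.8,interpolation=cv2.INTER_CUBIC))
i=im.astype(int); g=i.sum(2)/3
obj=((g<45)|(i[:,:,0]-i[:,:,2]>40)).astype(np.float32)
def near(m,u,v,r):
    k=np.zeros((400,640),np.uint8);cv2.circle(k,(u,v),r,1,-1);return m*k
for n,u,v in(('j1',289,166),('j2',382,166),('j3',373,268)):
    print(n,fit(c,near(obj,u,v,17),ray(c,(u,v),40),JAR), 'cap',fit(c,near((g<45).astype(np.float32),u,v,17),ray(c,(u,v),40),JAR[2:]))
dark=(g<45).astype(np.float32)
print('knob',fit(c,near(dark,474,274,14),ray(c,(474,274),80),[(58,90,14)]))
br=(g>125).astype(np.float32)
for n,u,v,z in(('tin',211,282,36),):
    m=near(br,u,v,48).astype(np.uint8)
    k=max(cv2.findContours(m,0,1)[0],key=cv2.contourArea); e=cv2.fitEllipse(cv2.convexHull(k)); print(n,e,ray(c,e[0],z))
for n,u,v in(('pink',248,169),('y1',388,224),('tall',275,214),('tall2',453,193),('f1',336,222),('f2',326,271)): print(n,ray(c,(u,v),40).round())
print(i[282,165:260:6].sum(1)//3)
E
```

```text
j1 (array([679.43290497,  88.06906757]), np.float64(0.21267605633802816)) cap (array([677.1189654 ,  87.61404762]), np.float64(0.3757142857142857))
j2 (array([ 677.47910499, -105.41287714]), np.float64(0.2184873949579832)) cap (array([ 676.15917777, -104.46487147]), np.float64(0.39006024096385544))
j3 (array([467.65786171, -84.71304638]), np.float64(0.6816326530612244)) cap (array([471.60292912, -83.21440107]), np.float64(9.097222222222221))
knob (array([ 460.95709988, -270.43004423]), np.float64(0.28380102040816324))
tin ((210.98617553710938, 282.066162109375), (95.58770751953125, 95.72037506103516), 99.57218170166016) [438.83449868 239.71811313]
pink [668. 169.]
y1 [ 556. -115.]
tall [576. 112.]
tall2 [ 619. -246.]
f1 [560. -11.]
f2 [462.   8.]
[128 132 173  57  79  77  77  77  80  79  80  77  75 176  76 129]
```

View pics/crop0.png

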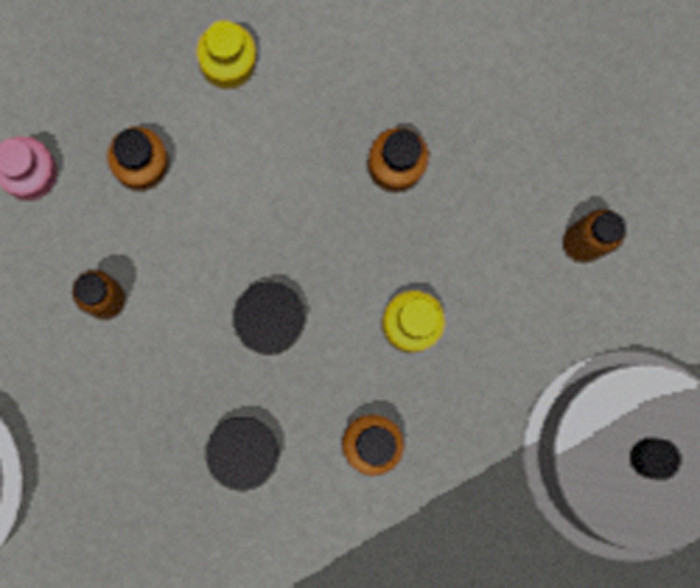

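The crop confirms it: three squat amber jars with narrow black caps at crop (135,150), (400,150) and (375,445). They're clearly distinct from the flat, tall, pink and yellow items. Next I turn the tool to yaw 0 and hover over the first jar.

apply_moves:
  commands:
    - [0,0,5.84,0,0,0,0.05]
    - [0,0,5.84,0,0,0,0.05]
    - [0,0,5.83,0,0,0,0.05]
    - [0,0,0,0,0,0,0.05]

```text
t: 0.53
eef_pos: [188.2, -596.0, 404.6]
tcp_rot: [-3.141, 0.0, -0.004]
ft_force: [-0.3, -0.2, -1.1]
opening: 0.777
```

apply_moves:
  commands:
    - [0,0,0,0.0196,-0.0274,0,0.05]
    - [0,0,0,0.0196,-0.0274,0,0.05]
    - [0,0,0,0.0196,-0.0274,0,0.05]
    - [0,0,0,0.0196,-0.0274,0,0.05]
    - [0,0,0,0.0196,-0.0274,0,0.05]

```text
t: 0.95
eef_pos: [286.7, -457.6, 404.7]
tcp_rot: [3.142, -0.0, 0.004]
ft_force: [-0.1, -1.2, -0.4]
opening: 0.533
```

apply_moves:
  commands:
    - [0,0,0,0.0196,-0.0274,0,0.05]
    - [0,0,0,0.0196,-0.0274,0,0.05]
    - [0,0,0,0.0196,-0.0274,0,0.05]
    - [0,0,0,0.0196,-0.0274,0,0.05]
    - [0,0,0,0.0196,-0.0274,0,0.05]

```text
t: 1.37
eef_pos: [384.8, -320.5, 404.8]
tcp_rot: [3.141, -0.0, 0.004]
ft_force: [0.7, -0.9, 0.3]
opening: 0.526
```

apply_moves:
  commands:
    - [0,0,0,0.0196,-0.0274,0,0.05]
    - [0,0,0,0.0196,-0.0274,0,0.05]
    - [0,0,0,0.0196,-0.0274,0,0.05]
    - [0,0,0,0.0196,-0.0274,0,0.05]
    - [0,0,0,0.0196,-0.0274,0,0.05]

```text
t: 1.78
eef_pos: [482.8, -183.4, 404.8]
tcp_rot: [3.141, -0.0, 0.004]
ft_force: [0.0, -0.0, -0.8]
opening: 0.527
```

apply_moves:
  commands:
    - [0,0,0,0.0196,-0.0274,0,0.05]
    - [0,0,0,0.0196,-0.0274,0,0.05]
    - [0,0,0,0.0196,-0.0274,0,0.05]
    - [0,0,0,0.0196,-0.0274,0,0.05]
    - [0,0,0,0.0196,-0.0274,0,0.05]

```text
t: 2.2
eef_pos: [580.8, -46.3, 404.7]
tcp_rot: [3.141, -0.0, 0.004]
ft_force: [1.1, -0.5, -0.6]
opening: 0.526
```

apply_moves:
  commands:
    - [0,0,0,0.0196,-0.0274,0,0.05]
    - [0,0,0,0.0196,-0.0274,0,0.05]
    - [0,0,0,0.0196,-0.0274,0,0.05]
    - [0,0,0,0.0196,-0.0274,0,0.05]
    - [0,0,0,0,0,0,0.05]

```text
t: 2.62
eef_pos: [660.5, 65.9, 404.1]
tcp_rot: [-3.141, -0.001, 0.007]
ft_force: [-0.2, 0.5, -0.1]
opening: 0.522
```

```bash
cat >> h.py <<'E'
def masks(c):
    i=c['color'].astype(int); hsv=cv2.cvtColor(c['color'],cv2.COLOR_RGB2HSV)
    amber=(hsv[...,1]>120)&(hsv[...,0]<18)&(i[...,0]-i[...,2]>25)
    dark=(i.max(2)<62)
    return amber,dark,i
def near(m,uv,r):
    k=np.zeros((400,640),np.float32);cv2.circle(k,(int(uv[0]),int(uv[1])),int(r),1,-1);return m*k
def jar(c,xy,base=0):
    a,d,_=masks(c); uv=proj(c,[*xy,33+base])[0]
    P=[(z0+base,z1+base,r) for z0,z1,r in JAR]
    s=cylmask(c,*xy,P).sum()**.5*.75
    m=near((a|d).astype(np.float32),uv,s)
    lab=cv2.connectedComponentsWithStats(m.astype(np.uint8)); 
    k=1+np.argmax(lab[2][1:,4]); m=(lab[1]==k).astype(np.float32)
    return fit(c,m,xy,P)
E
python3 - <<'E'
from h import *
c=cam('wrist'); cv2.imwrite('pics/w1.png',c['color'][:,:,::-1])
t=cam('top')
for xy in((679,88),(677,-105),(468,-85)):
    print(xy, [jar(k,xy) for k in(c,t)])
g=t['color'].astype(int).sum(2)/3
m=near((g>150),(211,282),48).astype(np.uint8); k=max(cv2.findContours(m,0,1)[0],key=cv2.contourArea)
e=cv2.fitEllipse(cv2.convexHull(k)); print(e,ray(t,e[0],36), 152/2)
E
```

```text
(679, 88) [(array([679.66321471,  86.19893223]), np.float64(1.612791932059448)), (array([671.39322153,  96.89838022]), np.float64(0.7799019607843137))]
(677, -105) [(array([ 678.17392063, -102.07639647]), np.float64(2.1560283687943262)), (array([ 674.84375, -104.8125 ]), np.float64(0.2752932551319648))]
(468, -85) [(array([437.68823619, -86.66495975]), np.float64(0.9095490440565254)), (array([468.13585228, -84.19726518]), np.float64(0.1923913043478261))]Traceback (most recent call last):
  File "<stdin>", line 7, in <module>
ValueError: max() iterable argument is empty
```

View pics/w1.png

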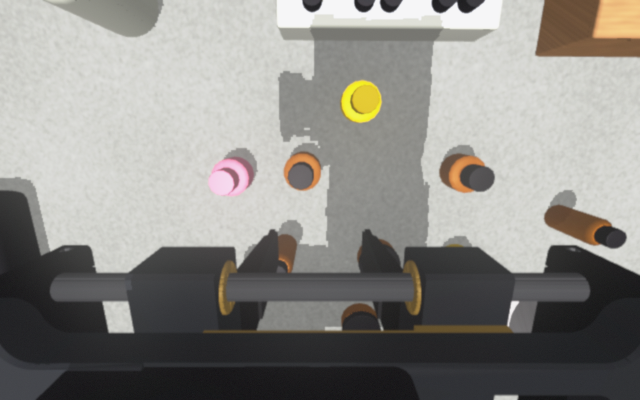

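Wrist view: squat jars at (302,172) and (467,175), pink (230,176), yellow (362,100), fingertips around row 240. The black caps read brighter here, so I'm refitting with other thresholds. The tin and lid get measured from the first top image.

```bash
python3 - <<'E'
import re
s=open('h.py').read()
s=s.replace("dark=(i.max(2)<62)","dark=(i.max(2)<(90 if 'T_tool_cam' in c else 62))")
open('h.py','w').write(s)
from h import *
c=cam('wrist');i=c['color'].astype(int)
print('cap px',i[172:182:4,300],'shadow',i[200,380])
for xy in((679,88),(677,-105)): print(xy,jar(c,xy))
t=cam('top'); t['color']=cv2.imread('pics/top0.png')[:,:,::-1].copy()
for xy in((679,88),(677,-105),(468,-85)): print(xy,jar(t,xy))
g=t['color'].astype(int).sum(2)/3
m=near((g>150),(211,282),46).astype(np.uint8); k=max(cv2.findContours(m,0,1)[0],key=cv2.contourArea)
e=cv2.fitEllipse(cv2.convexHull(k)); print('tin rim',e,ray(t,e[0],36))
m=near((g<100),(211,282),33).astype(np.uint8); k=max(cv2.findContours(m,0,1)[0],key=cv2.contourArea)
e=cv2.fitEllipse(cv2.convexHull(k)); print('tin floor',e,ray(t,e[0],6))
m=near((g<50),(474,274),14); print('knob',fit(t,m,(461,-270),[(58,90,14)]))
p=proj(t,circ(461,-270,5,76)); print('lid flange pred',p.min(0),p.max(0))
print('row272',(g[272,420:515]).astype(int)); print('col440..',(g[225:315,462]).astype(int))
E
```

```text
cap px [[111 106 108]
 [111 106 108]
 [111 106 108]] shadow [140 141 136]
(679, 88) (array([679.40601689,  86.00118458]), np.float64(1.425))
(677, -105) (array([ 677.41990662, -102.97711945]), np.float64(0.4897497897392767))
(679, 88) (array([677.80466461,  86.70539856]), np.float64(0.19759749303621169))
(677, -105) (array([ 677.47131035, -104.84665686]), np.float64(0.17615176151761516))
(468, -85) (array([467.78732026, -84.97870825]), np.float64(0.14787011173184358))
tin rim ((209.90283203125, 282.68804931640625), (73.68738555908203, 75.64361572265625), 24.74795913696289) [437.58552236 241.87857006]
tin floor ((209.79896545410156, 282.4227294921875), (59.69191360473633, 61.74517822265625), 23.866079330444336) [436.4536222  250.31088652]
knob (array([ 460.98166656, -272.2702446 ]), np.float64(0.2413793103448276))
lid flange pred [425.29964755 234.54868383] [500.45932038 309.65550414]
row272 [131 118 112  85  80  82  92 114 123 125 129 115  72  52  59  52  56  68
 112 134 127 123 126 126 125 125 125 126 126 125 127 126 125 122 125 124
 126 120 124 124 124 124 123 126 111  29   0   0  15  20  37  34  23  30
  29  25  27  28  31  22  23  22  51  98 125 126 123 127 126 126 123 124
 122 120 121 121 120 122 123 122 121 122 119 123 114  82  81  80  72  79
  84  84  82  87  82]
col440.. [129 127 126 127 131 132 133 133 125  87 105 131 127 128 119  94 128 179
 180 175 176 176 174 175 174 175 177 175 175 175 178 178 170 130 125 125
 122 123 123 127 125 126 124 123 122 122 125 123 123 124 127 126 124 125
 124 123 121 124 122 120 121 123 126 122 123 126 126 124 121 122 121 123
 122 121 119 121 125 125 127 115  99 122 123 123 120  90  80  78  78  77]
```

apply_moves:
  commands:
    - [0,0,0,0.018,-0.0205,0,0.05]
    - [0,0,0,0,0,0.033,0.05]
    - [0,0,0,0,0,0.033,0.05]
    - [0,0,0,0,0,0.033,0.05]
    - [0,0,0,0,0,0.02,0.05]

```text
t: 3.23
eef_pos: [675.5, 80.9, 282.8]
tcp_rot: [3.141, 0.003, 0.0]
ft_force: [0.9, -0.9, 0.1]
opening: 0.526
```

apply_moves:
  commands:
    - [0,0,0,0,0,0,0.05]

```text
t: 3.32
eef_pos: [675.4, 80.9, 281.5]
tcp_rot: [3.141, 0.007, -0.0]
ft_force: [-0.3, -1.1, 0.0]
opening: 0.522
```

```bash
sed -i 's/(90 if/(125 if/' h.py; python3 - <<'E'
from h import *
print(env.state()['eef_pos'],env.state()['tcp_rot'])
c=cam('wrist'); cv2.imwrite('pics/w2.png',c['color'][:,:,::-1]); print(proj(c,[[678.5,86.5,66],[678.5,100.5,66],[678.5,72.5,66]]))
print(jar(c,(678.5,86.5)))
E
```

```text
[675.39323605  80.85863324 281.50089024] [ 3.14124189e+00  7.05936120e-03 -2.41620102e-04]
[[311.21235723 225.89863396]
 [290.55485219 225.87061316]
 [331.87139502 225.92665684]]
(array([678.92051315,  86.4333725 ]), np.float64(0.09485132158590308))
```

View pics/w2.png

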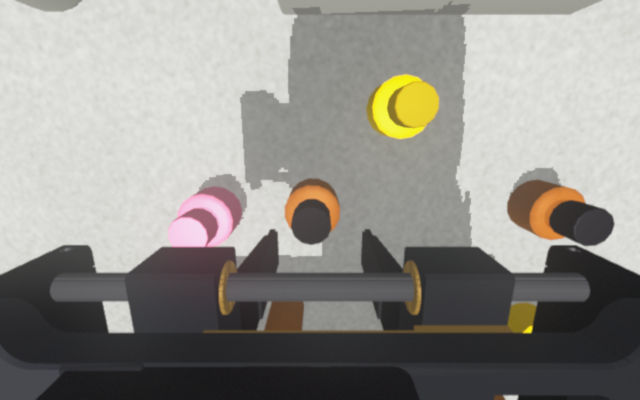

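The wrist image shows the jar between the fingers, cap at (311,222). The fit is tight: (678.9, 86.4), residual 9%. Now I descend and grip.

apply_moves:
  commands:
    - [0,0,0,0.0035,-0.0055,0,0.05]
    - [0,0,0,0,0,0.025,0.05]
    - [0,0,0,0,0,0.015,0.05]
    - [0,0,0,0,0,0.01,0.05]
    - [0,0,0,0,0,0,0.05]

```text
t: 3.78
eef_pos: [680.0, 87.7, 235.5]
tcp_rot: [3.142, 0.0, 0.0]
ft_force: [0.3, -0.6, 0.0]
opening: 0.521
```

apply_moves:
  commands:
    - [0,0,0,0,0,0,0.05]

```text
t: 3.87
eef_pos: [680.4, 87.7, 237.0]
tcp_rot: [3.142, -0.001, 0.0]
ft_force: [-0.1, 0.6, -0.8]
opening: 0.529
```

apply_moves:
  commands:
    - [0,0,0,-0.001,0.001,0.005,0.05]
    - [0,0,0,0,0,0,0.04]
    - [0,0,0,0,0,0,0.02]
    - [0,0,0,0,0,0,0.02]
    - [0,0,0,0,0,0,0.02]

```text
t: 4.28
eef_pos: [679.0, 86.7, 231.1]
tcp_rot: [3.142, -0.001, 0.0]
ft_force: [-0.6, -0.3, 0.2]
opening: 0.303
```

apply_moves:
  commands:
    - [0,0,0,0,0,0,0.02]
    - [0,0,0,0,0,0,0.02]
    - [0,0,0,0,0,0,0.02]
    - [0,0,0,0,0,0,0.02]

```text
t: 4.62
eef_pos: [679.0, 86.7, 231.1]
tcp_rot: [3.141, -0.001, 0.0]
ft_force: [-0.7, -0.2, 3.9]
opening: 0.292
```

apply_moves:
  commands:
    - [0,0,0,0,0,-0.015,0.02]
    - [0,0,0,0,0,-0.03,0.02]
    - [0,0,0,0,0,-0.035,0.02]
    - [0,0,0,0,0,-0.03,0.02]
    - [0,0,0,-0.0129,-0.0118,0,0.02]

```text
t: 5.03
eef_pos: [667.7, 97.2, 346.7]
tcp_rot: [-3.142, -0.01, -0.001]
ft_force: [0.1, 0.1, -0.7]
opening: 0.289
```

apply_moves:
  commands:
    - [0,0,0,-0.025,-0.02,0,0.02]
    - [0,0,0,-0.025,-0.02,0,0.02]
    - [0,0,0,-0.025,-0.02,0,0.02]
    - [0,0,0,-0.025,-0.02,0,0.02]
    - [0,0,0,-0.025,-0.02,0,0.02]

```text
t: 5.45
eef_pos: [539.6, 199.1, 340.5]
tcp_rot: [3.141, 0.0, -0.0]
ft_force: [0.2, -0.1, -0.3]
opening: 0.289
```

apply_moves:
  commands:
    - [0,0,0,-0.025,-0.02,0,0.02]
    - [0,0,0,-0.025,-0.02,0,0.02]
    - [0,0,0,-0.025,-0.02,0,0.02]
    - [0,0,0,0,0,0,0.02]
    - [0,0,0,0,0,0,0.02]

```text
t: 5.87
eef_pos: [465.1, 259.3, 340.8]
tcp_rot: [3.141, -0.0, 0.003]
ft_force: [0.2, -0.1, -0.9]
opening: 0.291
```

apply_moves:
  commands:
    - [0,0,0,0,0,0,0.02]
    - [0,0,0,0,0,0,0.02]

```text
t: 6.03
eef_pos: [466.8, 258.0, 340.6]
tcp_rot: [3.141, -0.0, -0.001]
ft_force: [0.0, -0.9, -1.2]
opening: 0.287
```

```bash
python3 - <<'E'
from h import *
s=env.state();print(s['eef_pos'],s['tcp_rot'],s['opening'],s['ft_force'])
c=cam('wrist'); cv2.imwrite('pics/w3.png',c['color'][:,:,::-1])
t=cam('scene'); cv2.imwrite('pics/s3.png',cv2.resize(t['color'][130:330,340:600,::-1],None,fx=3,fy=3))
for z,r in((36,76),(36,62),(6,62)):
    for k in(c,t): p=proj(k,circ(437.6,241.9,z,r)); print(z,r,p.min(0).round(1),p.max(0).round(1))
E
```

```text
[466.76240765 257.98623117 340.59129456] [ 3.14149379e+00 -2.36430456e-04 -5.55127766e-04] 0.2867590768827539 [ 0.04897297 -0.89425645 -1.17417458]
36 76 [259.1 151.6] [413.  297.6]
36 76 [426.2 205.2] [499.8 248.1]
36 62 [273.3 166.7] [398.7 285.6]
36 62 [432.8 208.7] [492.8 243.6]
6 62 [277.4 162.8] [391.7 272.1]
6 62 [430.3 219.3] [489.1 254.8]
```

View pics/s3.png

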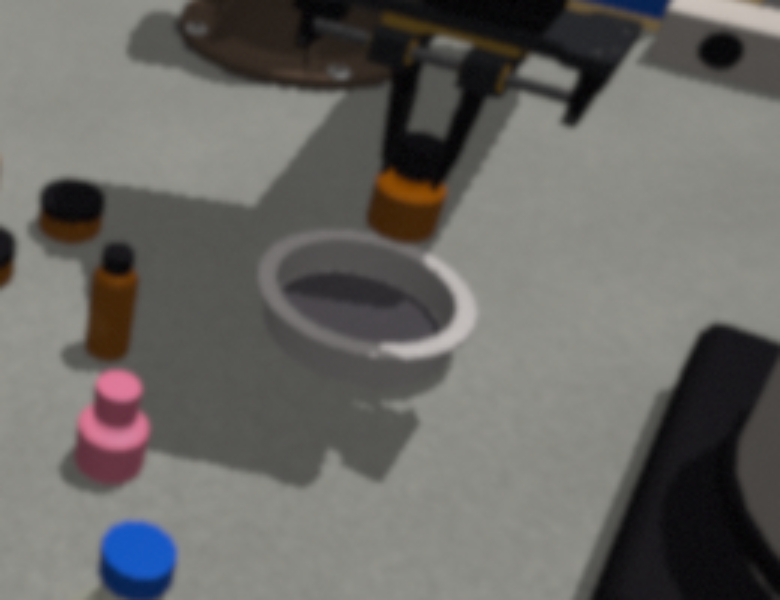

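The scene crop shows the jar held upright above the tin. The tin flange lies within about 1 px of where I predicted it. Checking the tin with wrist pixels as well.

```bash
cat >> h.py <<'E'
def ringfit(c,x,y,z,r,pol=1,w=12,sel=None):
    """fit circle centre in world plane z from radial edges near radius r; pol=+1: brighter inside"""
    g=cv2.GaussianBlur(c['color'].astype(np.float32).mean(2),(3,3),0)
    for _ in range(3):
        rr=np.arange(r-w,r+w,.5); pts=[]
        for a in np.linspace(0,2*np.pi,180,endpoint=False):
            P=np.c_[x+rr*np.cos(a),y+rr*np.sin(a),0*rr+z]; uv=proj(c,P).astype(np.float32)
            if uv.min()<2 or uv[:,0].max()>637 or uv[:,1].max()>397: continue
            v=cv2.remap(g,uv[:,0:1],uv[:,1:2],cv2.INTER_LINEAR).ravel()
            d=(v[:-4]-v[4:])*pol; k=d.argmax()
            if d[k]>12: pts.append([a,rr[k+2]])
        pts=np.array(pts)
        def res(p):return np.hypot(x+pts[:,1]*np.cos(pts[:,0])-p[0],y+pts[:,1]*np.sin(pts[:,0])-p[1])-r-p[2]
        from scipy.optimize import least_squares
        q=least_squares(res,[x,y,0],loss='soft_l1',f_scale=1.0); x,y=q.x[:2]
    return q.x.round(2),len(pts),np.median(abs(q.fun)).round(2)
E
python3 - <<'E'
from h import *
w=cam('wrist');w['color']=w['color'];print('wrist',ringfit(w,437.6,241.9,36,76),ringfit(w,437.6,241.9,36,62,-1))
t=cam('top');t0=dict(t,color=cv2.imread('pics/top0.png')[:,:,::-1].copy())
print('top',ringfit(t0,437.6,241.9,36,76),ringfit(t0,437.6,241.9,36,62,-1))
s=cam('scene');s=dict(s,color=cv2.imread('pics/scene0.png')[:,:,::-1].copy());print('scene',ringfit(s,437.6,241.9,36,76))
print('lid top',ringfit(t0,461,-271.5,5,76),ringfit(t0,461,-271.5,0,76));print('lid scene',ringfit(s,461,-271.5,5,76))
E
```

```text
wrist (array([439.25, 241.95,  -0.59]), 117, np.float64(0.39)) (array([440.33, 241.53,  -0.68]), 119, np.float64(0.21))
top (array([438.58, 241.78,  -0.77]), 180, np.float64(0.26)) (array([ 4.3855e+02,  2.4198e+02, -3.7000e-01]), 180, np.float64(0.35))
scene (array([443.22, 241.3 ,  -1.23]), 107, np.float64(0.49))
lid top (array([ 459.85, -273.89,    0.46]), 171, np.float64(1.09)) (array([ 459.63, -275.18,    0.77]), 174, np.float64(1.24))Traceback (most recent call last):
  File "<stdin>", line 6, in <module>
  File "h.py", line 62, in ringfit
    q=least_squares(res,[x,y,0],loss='soft_l1',f_scale=1.0); x,y=q.x[:2]
    return func(*args, **kwargs)
    vector_fun = VectorFunction(
        fun_wrapped,
    ...<6 lines>...
        workers=workers
    )
    self._update_fun()
    ~~~~~~~~~~~~~~~~^^
    self.f = self.fun_wrapped(xp_copy(self.x))
             ~~~~~~~~~~~~~~~~^^^^^^^^^^^^^^^^^
    return np.atleast_1d(self.fun(x))
                         ~~~~~~~~^^^
    return self.f(x, *self.args, **self.kwargs)
           ~~~~~~^^^^^^^^^^^^^^^^^^^^^^^^^^^^^^
  File "h.py", line 60, in res
    def res(p):return np.hypot(x+pts[:,1]*np.cos(pts[:,0])-p[0],y+pts[:,1]*np.sin(pts[:,0])-p[1])-r-p[2]
                                 ~~~^^^^^
IndexError: too many indices for array: array is 1-dimensional, but 2 were indexed
```

The tin centre comes out at about (439.3, 241.8). Lowering into the +30° slot.

apply_moves:
  commands:
    - [0,0,0,0.0015,0,0.02,0.02]
    - [0,0,0,0,0,0.035,0.02]
    - [0,0,0,0,0,0.025,0.02]
    - [0,0,0,0,0,0.012,0.02]
    - [0,0,0,0,0,0.007,0.02]

```text
t: 6.7
eef_pos: [467.5, 258.1, 239.8]
tcp_rot: [3.141, 0.002, -0.0]
ft_force: [-0.2, -0.2, -0.1]
opening: 0.288
```

apply_moves:
  commands:
    - [0,0,0,0,0,0.003,0.02]
    - [0,0,0,0,0,0.001,0.02]
    - [0,0,0,0,0,0,0.02]
    - [0,0,0,0,0,0,0.02]

```text
t: 7.03
eef_pos: [467.7, 258.5, 238.5]
tcp_rot: [-3.141, -0.001, 0.0]
ft_force: [1.4, -0.3, -0.5]
opening: 0.288
```

apply_moves:
  commands:
    - [0,0,0,0,0,0.0005,0.02]
    - [0,0,0,0,0,0.0004,0.02]
    - [0,0,0,0,0,0,0.02]
    - [0,0,0,0,0,0,0.02]

```text
t: 7.37
eef_pos: [467.5, 258.4, 237.0]
tcp_rot: [-3.142, -0.0, 0.0]
ft_force: [-0.3, -0.0, 1.5]
opening: 0.289
```

apply_moves:
  commands:
    - [0,0,0,0,0,0.0005,0.02]
    - [0,0,0,0,0,0,0.02]
    - [0,0,0,0,0,0,0.02]

```text
t: 7.62
eef_pos: [467.5, 258.5, 237.0]
tcp_rot: [-3.141, -0.001, 0.0]
ft_force: [-1.9, 0.3, 8.4]
opening: 0.286
```

apply_moves:
  commands:
    - [0,0,0,0,0,0,0.035]
    - [0,0,0,0,0,0,0.044]
    - [0,0,0,0,0,0,0.044]
    - [0,0,0,0,0,0,0.044]
    - [0,0,0,0,0,0,0.044]

```text
t: 8.03
eef_pos: [467.5, 258.4, 236.2]
tcp_rot: [3.141, 0.0, 0.0]
ft_force: [1.0, -0.1, -0.9]
opening: 0.462
```

apply_moves:
  commands:
    - [0,0,0,0,0,-0.01,0.044]
    - [0,0,0,0,0,-0.02,0.044]
    - [0,0,0,0,0,-0.032,0.05]
    - [0,0,0,0,0,-0.032,0.05]
    - [0,0,0,0.0189,0.033,0,0.05]

```text
t: 8.45
eef_pos: [485.3, 228.5, 336.2]
tcp_rot: [-3.139, -0.007, 0.005]
ft_force: [1.0, 1.2, -0.6]
opening: 0.525
```

apply_moves:
  commands:
    - [0,0,0,0.0189,0.033,0,0.05]
    - [0,0,0,0.0189,0.033,0,0.05]
    - [0,0,0,0.0189,0.033,0,0.05]
    - [0,0,0,0.0189,0.033,0,0.05]
    - [0,0,0,0.0189,0.033,0,0.05]

```text
t: 8.87
eef_pos: [581.5, 58.7, 331.2]
tcp_rot: [3.142, -0.001, 0.0]
ft_force: [1.0, 0.7, -0.3]
opening: 0.526
```

apply_moves:
  commands:
    - [0,0,0,0.0189,0.033,0,0.05]
    - [0,0,0,0.0189,0.033,0,0.05]
    - [0,0,0,0.0189,0.033,0,0.05]
    - [0,0,0,0.0189,0.033,0,0.05]
    - [0,0,0,0.0189,0.033,0,0.05]

```text
t: 9.28
eef_pos: [676.0, -106.4, 331.2]
tcp_rot: [3.141, -0.0, -0.0]
ft_force: [0.6, 0.2, 0.4]
opening: 0.528
```

apply_moves:
  commands:
    - [0,0,0,0,0,0.025,0.05]
    - [0,0,0,0,0,0.02,0.05]
    - [0,0,0,0,0,0,0.05]
    - [0,0,0,0,0,0,0.05]
    - [0,0,0,0,0,0,0.05]

```text
t: 9.7
eef_pos: [675.7, -104.2, 286.9]
tcp_rot: [3.141, -0.001, 0.001]
ft_force: [-0.1, -0.5, 0.8]
opening: 0.527
```

```bash
python3 - <<'E'
from h import *
s=env.state();print(s['eef_pos'],s['tcp_rot'],s['opening'],s['ft_force'])
c=cam('wrist'); print(jar(c,(677.5,-104)))
t=cam('top'); print(jar(t,(467.7,258.4),6)); cv2.imwrite('pics/t4.png',t['color'][:,:,::-1])
E
```

```text
[ 675.70675268 -104.24884137  286.87588227] [ 3.14116449e+00 -1.35698219e-03  6.16589427e-04] 0.5270317662848462 [-0.11502427 -0.54114499  0.79915754]
(array([ 677.40470939, -105.51253731]), np.float64(0.07145219198790627))
(array([466.00462337, 258.95463632]), np.float64(0.3303814713896458))
```

View pics/t4.png

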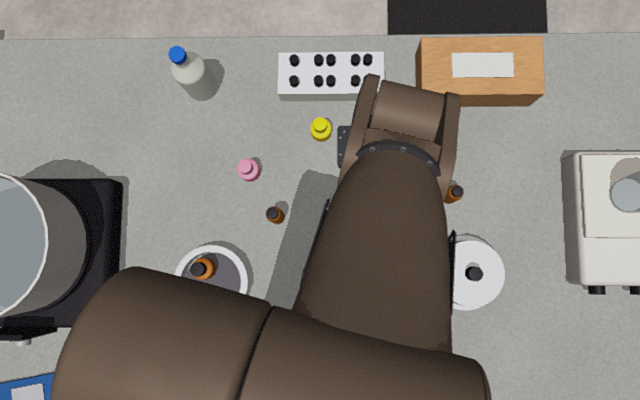

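The top view shows jar 1 upright in the tin at (202,268). Now picking jar 2.

apply_moves:
  commands:
    - [0,0,0,0.0018,0.0008,0.005,0.05]
    - [0,0,0,0,0,0.025,0.05]
    - [0,0,0,0,0,0.015,0.05]
    - [0,0,0,0,0,0.0095,0.05]
    - [0,0,0,0,0,0,0.05]

```text
t: 10.22
eef_pos: [677.1, -105.1, 229.1]
tcp_rot: [-3.141, 0.003, 0.0]
ft_force: [-0.4, 0.4, 0.2]
opening: 0.527
```

apply_moves:
  commands:
    - [0,0,0,0,0,0,0.05]
    - [0,0,0,0,0,0,0.04]
    - [0,0,0,0,0,0,0.02]
    - [0,0,0,0,0,0,0.02]
    - [0,0,0,0,0,0,0.02]

```text
t: 10.63
eef_pos: [677.4, -105.3, 231.5]
tcp_rot: [3.141, -0.001, 0.0]
ft_force: [-0.2, 0.5, -0.2]
opening: 0.304
```

apply_moves:
  commands:
    - [0,0,0,0,0,0,0.02]
    - [0,0,0,0,0,0,0.02]
    - [0,0,0,0,0,0,0.02]
    - [0,0,0,0,0,0,0.02]

```text
t: 10.97
eef_pos: [677.4, -105.4, 231.4]
tcp_rot: [3.141, -0.001, 0.0]
ft_force: [-0.9, -0.4, 5.2]
opening: 0.287
```

apply_moves:
  commands:
    - [0,0,0,0,0,-0.015,0.02]
    - [0,0,0,0,0,-0.03,0.02]
    - [0,0,0,0,0,-0.035,0.02]
    - [0,0,0,0,0,-0.03,0.02]
    - [0,0,0,0,0,0,0.02]

```text
t: 11.38
eef_pos: [677.8, -105.4, 347.0]
tcp_rot: [3.139, -0.008, 0.0]
ft_force: [0.0, -0.7, -0.5]
opening: 0.291
```

apply_moves:
  commands:
    - [0,0,0,-0.0222,-0.0303,0,0.02]
    - [0,0,0,-0.0222,-0.0303,0,0.02]
    - [0,0,0,-0.0222,-0.0303,0,0.02]
    - [0,0,0,-0.0222,-0.0303,0,0.02]
    - [0,0,0,-0.0222,-0.0303,0,0.02]

```text
t: 11.8
eef_pos: [564.8, 47.3, 340.3]
tcp_rot: [3.142, 0.001, -0.0]
ft_force: [1.1, 0.4, -0.5]
opening: 0.289
```

apply_moves:
  commands:
    - [0,0,0,-0.0222,-0.0303,0,0.02]
    - [0,0,0,-0.0222,-0.0303,0,0.02]
    - [0,0,0,-0.0222,-0.0303,0,0.02]
    - [0,0,0,-0.0222,-0.0303,0,0.02]
    - [0,0,0,-0.0222,-0.0303,0,0.02]

```text
t: 12.22
eef_pos: [453.8, 198.8, 340.4]
tcp_rot: [3.141, 0.0, -0.0]
ft_force: [0.5, 0.3, -1.4]
opening: 0.286
```

apply_moves:
  commands:
    - [0,0,0,-0.0222,-0.0303,0,0.02]
    - [0,0,0,-0.0222,-0.0303,0,0.02]
    - [0,0,0,0,0,0,0.02]
    - [0,0,0,0,0,0,0.02]
    - [0,0,0,0,0,0,0.02]

```text
t: 12.63
eef_pos: [410.9, 258.2, 340.6]
tcp_rot: [3.141, 0.0, 0.001]
ft_force: [-0.1, 0.2, -0.7]
opening: 0.286
```

```bash
python3 - <<'E'
from h import *
s=env.state();print(s['eef_pos'],s['tcp_rot'],s['opening'],s['ft_force'])
c=cam('wrist'); print(jar(c,(467.7,258.4),6),ringfit(c,439.3,241.9,36,76)); cv2.imwrite('pics/w5.png',c['color'][:,:,::-1])
E
```

```text
[410.89716649 258.22286238 340.58538855] [3.14133047e+00 8.48932927e-05 9.85097469e-04] 0.2856651639714657 [-0.10512841  0.21256067 -0.73594581]
(array([472.71896757, 254.19382598]), np.float64(0.3731394946348217)) (array([439.75, 241.7 ,  -1.24]), 144, np.float64(0.26))
```

View pics/w5.png

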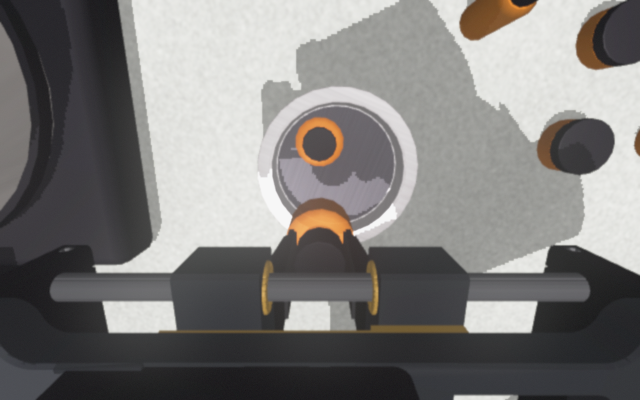

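The wrist view shows jar 1 standing in the tin at (320,141), with jar 2 held above the free −x side. Lowering jar 2.

apply_moves:
  commands:
    - [0,0,0,0,0,0.02,0.02]
    - [0,0,0,0,0,0.035,0.02]
    - [0,0,0,0,0,0.025,0.02]
    - [0,0,0,0,0,0.012,0.02]
    - [0,0,0,0,0,0.007,0.02]

```text
t: 13.1
eef_pos: [411.5, 257.1, 239.9]
tcp_rot: [3.14, 0.002, -0.002]
ft_force: [-0.0, -0.5, -0.7]
opening: 0.289
```

apply_moves:
  commands:
    - [0,0,0,0,0,0.003,0.02]
    - [0,0,0,0,0,0.001,0.02]
    - [0,0,0,0,0,0.0005,0.02]
    - [0,0,0,0,0,0,0.02]
    - [0,0,0,0,0,0,0.02]

```text
t: 13.52
eef_pos: [410.9, 258.2, 238.0]
tcp_rot: [-3.141, -0.001, 0.0]
ft_force: [0.5, -1.0, -0.5]
opening: 0.287
```

apply_moves:
  commands:
    - [0,0,0,0,0,0.0005,0.02]
    - [0,0,0,0,0,0.0003,0.02]
    - [0,0,0,0,0,0,0.02]
    - [0,0,0,0,0,0,0.02]

```text
t: 13.85
eef_pos: [410.9, 258.3, 237.4]
tcp_rot: [-3.141, -0.001, 0.0]
ft_force: [-0.1, -2.6, 9.0]
opening: 0.287
```

apply_moves:
  commands:
    - [0,0,0,0,0,0,0.035]
    - [0,0,0,0,0,0,0.044]
    - [0,0,0,0,0,0,0.044]
    - [0,0,0,0,0,0,0.044]
    - [0,0,0,0,0,0,0.044]

```text
t: 14.27
eef_pos: [410.8, 258.3, 236.5]
tcp_rot: [3.141, -0.0, 0.0]
ft_force: [-0.0, 0.8, 0.5]
opening: 0.462
```

apply_moves:
  commands:
    - [0,0,0,0,0,-0.01,0.044]
    - [0,0,0,0,0,-0.02,0.044]
    - [0,0,0,0,0,-0.032,0.05]
    - [0,0,0,0,0,-0.032,0.05]
    - [0,0,0,0,0,0,0.05]

```text
t: 14.68
eef_pos: [411.3, 258.5, 335.9]
tcp_rot: [-3.138, -0.007, 0.0]
ft_force: [0.4, 0.2, 0.8]
opening: 0.521
```

apply_moves:
  commands:
    - [0,0,0,0.0061,0.0381,0,0.05]
    - [0,0,0,0.0061,0.0381,0,0.05]
    - [0,0,0,0.0061,0.0381,0,0.05]
    - [0,0,0,0.0061,0.0381,0,0.05]
    - [0,0,0,0.0061,0.0381,0,0.05]

```text
t: 15.1
eef_pos: [441.1, 66.1, 331.0]
tcp_rot: [3.142, -0.001, 0.001]
ft_force: [1.1, 1.2, -0.8]
opening: 0.528
```

apply_moves:
  commands:
    - [0,0,0,0.0061,0.0381,0,0.05]
    - [0,0,0,0.0061,0.0381,0,0.05]
    - [0,0,0,0.0061,0.0381,0,0.05]
    - [0,0,0,0.0061,0.0381,0,0.05]
    - [0,0,0,0,0,0.02,0.05]

```text
t: 15.52
eef_pos: [467.2, -89.9, 313.0]
tcp_rot: [3.139, -0.007, -0.004]
ft_force: [0.6, 0.4, 0.2]
opening: 0.526
```

apply_moves:
  commands:
    - [0,0,0,0,0,0.025,0.05]
    - [0,0,0,0,0,0,0.05]
    - [0,0,0,0,0,0,0.05]
    - [0,0,0,0,0,0,0.05]

```text
t: 15.85
eef_pos: [466.0, -84.4, 286.5]
tcp_rot: [3.141, -0.0, 0.001]
ft_force: [-0.8, -0.8, -0.8]
opening: 0.527
```

```bash
python3 - <<'E'
from h import *
s=env.state();print(s['eef_pos'],s['tcp_rot'],s['opening'],s['ft_force'])
c=cam('wrist'); print(jar(c,(467.8,-85))); cv2.imwrite('pics/w6.png',c['color'][:,:,::-1])
t=cam('scene'); cv2.imwrite('pics/s6.png',cv2.resize(t['color'][130:330,340:600,::-1],None,fx=3,fy=3))
E
```

```text
[466.00199909 -84.37611437 286.45164896] [ 3.14138506e+00 -4.14743919e-04  8.52809213e-04] 0.5265193835693786 [-0.78500927 -0.78832111 -0.75958488]
(array([467.58292928, -87.55717657]), np.float64(0.37775922571881365))
```

View pics/s6.png

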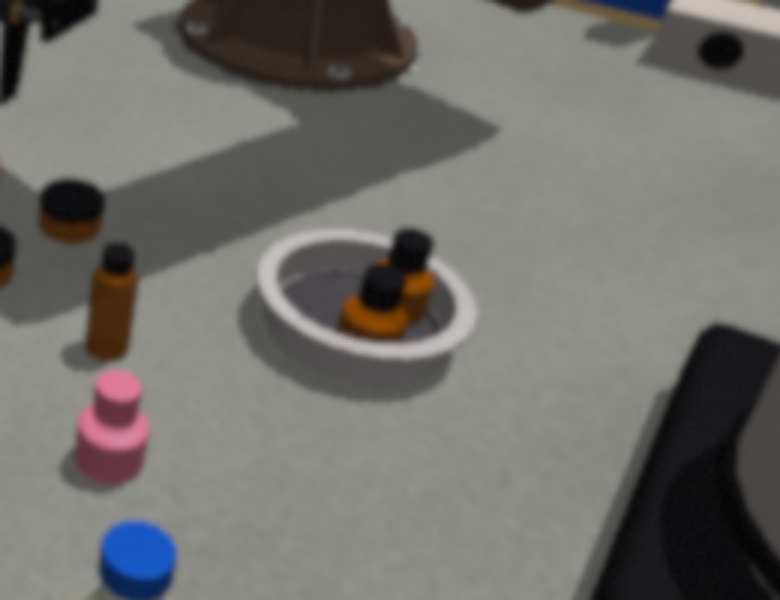

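The scene crop shows jars 1 and 2 upright in the tin, with the slot toward −y free. The jar 3 fit residual is high, so I'm looking at the wrist picture.

View pics/w6.png

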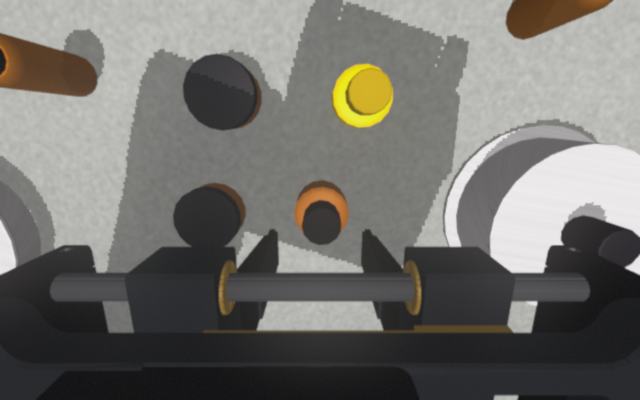

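```bash
python3 - <<'E'
from h import *
c=cam('wrist')
print(proj(c,[[467.8,-85,66],[467.8,-99,66],[467.8,-71,66],[467.8,-107,36],[467.8,-63,36],[489.8,-85,36],[481.8,-85,66]]).round(1))
a,d,i=masks(c); a=near(a,(315,205),45)
ys,xs=np.nonzero(a);print(xs.min(),xs.max(),ys.min(),ys.max())
for r in range(185,235,8): q=np.nonzero(a[r])[0]; print(r,q[[0,-1]] if len(q) else None, np.nonzero(i[r,270:365].max(1)<125)[0][[0,-1]]+270 if (i[r,270:365].max(1)<125).any() else None)
E
```

```text
[[320.5 227.8]
 [340.6 227.9]
 [300.4 227.8]
 [348.2 215.5]
 [292.7 215.4]
 [320.5 188.2]
 [320.6 208.5]]
294 348 186 231
185 None [270 364]
193 [302 340] [270 364]
201 [298 345] [270 364]
209 [295 347] [270 360]
217 [295 347] [270 364]
225 [298 344] [270 364]
233 None [270 364]
```

Wrist image: jar 3 at (321,215) between the fingers, amber extents 294 to 348, so (468.3, −85.3). Its surroundings are clear. Gripping.

apply_moves:
  commands:
    - [0,0,0,0.0023,0.0006,0.005,0.05]
    - [0,0,0,0,0,0.025,0.05]
    - [0,0,0,0,0,0.015,0.05]
    - [0,0,0,0,0,0.0097,0.05]
    - [0,0,0,0,0,0,0.05]

```text
t: 16.42
eef_pos: [468.0, -85.1, 229.4]
tcp_rot: [-3.141, 0.002, 0.0]
ft_force: [0.2, -0.6, 1.0]
opening: 0.523
```

apply_moves:
  commands:
    - [0,0,0,0,0,0,0.05]
    - [0,0,0,0,0,0,0.04]
    - [0,0,0,0,0,0,0.02]
    - [0,0,0,0,0,0,0.02]
    - [0,0,0,0,0,0,0.02]

```text
t: 16.83
eef_pos: [468.1, -85.3, 231.3]
tcp_rot: [3.141, -0.001, 0.0]
ft_force: [-0.6, -0.1, -0.6]
opening: 0.304
```

apply_moves:
  commands:
    - [0,0,0,0,0,0,0.02]
    - [0,0,0,0,0,0,0.02]
    - [0,0,0,0,0,0,0.02]
    - [0,0,0,0,0,0,0.02]

```text
t: 17.17
eef_pos: [468.2, -85.3, 231.3]
tcp_rot: [3.141, -0.001, 0.0]
ft_force: [-0.2, -0.3, 6.1]
opening: 0.29
```

apply_moves:
  commands:
    - [0,0,0,0,0,-0.015,0.02]
    - [0,0,0,0,0,-0.03,0.02]
    - [0,0,0,0,0,-0.035,0.02]
    - [0,0,0,0,0,-0.03,0.02]
    - [0,0,0,0,0,0,0.02]

```text
t: 17.58
eef_pos: [468.5, -85.3, 345.5]
tcp_rot: [3.139, -0.007, 0.0]
ft_force: [1.2, -1.0, -0.2]
opening: 0.29
```

apply_moves:
  commands:
    - [0,0,0,-0.0029,-0.0294,0,0.02]
    - [0,0,0,-0.0029,-0.0294,0,0.02]
    - [0,0,0,-0.0029,-0.0294,0,0.02]
    - [0,0,0,-0.0029,-0.0294,0,0.02]
    - [0,0,0,-0.0029,-0.0294,0,0.02]

```text
t: 18.0
eef_pos: [453.1, 63.0, 340.3]
tcp_rot: [3.142, 0.001, -0.0]
ft_force: [0.4, -0.1, -1.7]
opening: 0.293
```

apply_moves:
  commands:
    - [0,0,0,-0.0029,-0.0294,0,0.02]
    - [0,0,0,-0.0029,-0.0294,0,0.02]
    - [0,0,0,-0.0029,-0.0294,0,0.02]
    - [0,0,0,-0.0029,-0.0294,0,0.02]
    - [0,0,0,-0.0029,-0.0294,0,0.02]

```text
t: 18.42
eef_pos: [438.5, 210.2, 340.2]
tcp_rot: [3.141, 0.001, 0.0]
ft_force: [0.7, 0.1, -0.4]
opening: 0.285
```

apply_moves:
  commands:
    - [0,0,0,0,0,0,0.02]
    - [0,0,0,0,0,0,0.02]
    - [0,0,0,0,0,0,0.02]

```text
t: 18.67
eef_pos: [438.9, 208.5, 340.3]
tcp_rot: [3.141, 0.001, 0.001]
ft_force: [-0.1, -0.5, 0.0]
opening: 0.288
```

apply_moves:
  commands:
    - [0,0,0,0,0,0.02,0.02]
    - [0,0,0,0,0,0.035,0.02]
    - [0,0,0,0,0,0,0.02]
    - [0,0,0,0,0,0,0.02]

```text
t: 19.0
eef_pos: [439.2, 207.8, 285.1]
tcp_rot: [3.14, 0.004, -0.001]
ft_force: [-0.0, 0.3, -1.5]
opening: 0.287
```

```bash
python3 - <<'E'
from h import *
s=env.state();print(s['eef_pos'],s['tcp_rot'],s['opening'],s['ft_force'])
t=cam('scene'); a=cv2.resize(t['color'][150:290,380:560,::-1],None,fx=4,fy=4); cv2.imwrite('pics/s7.png',a)
E
```

```text
[439.18932339 207.82026438 285.11644704] [ 3.14031795e+00  3.52202334e-03 -1.23846442e-03] 0.28652085273849603 [-0.04992966  0.31132606 -1.47025526]
```

View pics/s7.png

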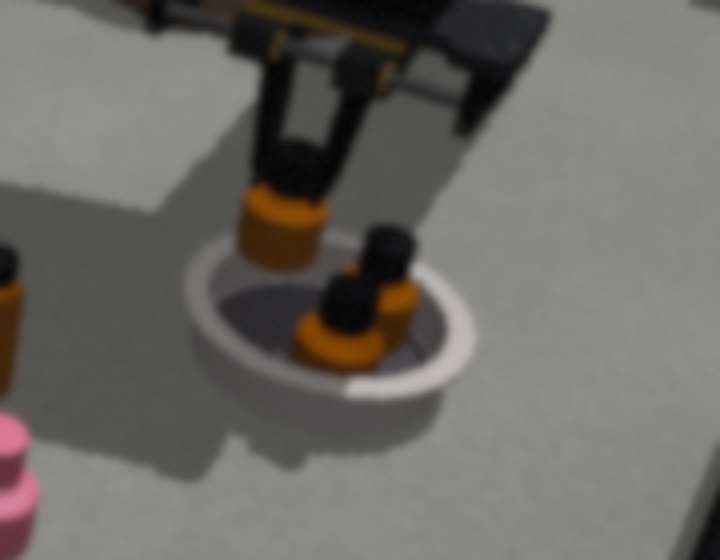

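Jar 3 is above the free slot, clear of the other two jars. Lowering.

apply_moves:
  commands:
    - [0,0,0,0,0,0.02,0.02]
    - [0,0,0,0,0,0.015,0.02]
    - [0,0,0,0,0,0.008,0.02]
    - [0,0,0,0,0,0.004,0.02]
    - [0,0,0,0,0,0,0.02]

```text
t: 19.47
eef_pos: [439.3, 208.6, 239.2]
tcp_rot: [3.142, -0.0, -0.0]
ft_force: [-0.3, 0.6, -0.8]
opening: 0.286
```

apply_moves:
  commands:
    - [0,0,0,0,0,0.001,0.02]
    - [0,0,0,0,0,0.0005,0.02]
    - [0,0,0,0,0,0,0.02]
    - [0,0,0,0,0,0,0.02]

```text
t: 19.8
eef_pos: [439.1, 208.8, 237.7]
tcp_rot: [-3.141, -0.001, 0.0]
ft_force: [-0.6, 0.2, -0.7]
opening: 0.29
```

apply_moves:
  commands:
    - [0,0,0,0,0,0.0005,0.02]
    - [0,0,0,0,0,0.0003,0.02]
    - [0,0,0,0,0,0,0.02]
    - [0,0,0,0,0,0,0.02]

```text
t: 20.13
eef_pos: [439.1, 208.7, 237.2]
tcp_rot: [-3.141, -0.001, 0.0]
ft_force: [-1.6, -2.0, 10.3]
opening: 0.287
```

apply_moves:
  commands:
    - [0,0,0,0,0,0,0.035]
    - [0,0,0,0,0,0,0.044]
    - [0,0,0,0,0,0,0.044]
    - [0,0,0,0,0,0,0.044]
    - [0,0,0,0,0,0,0.044]

```text
t: 20.55
eef_pos: [439.0, 208.8, 236.4]
tcp_rot: [3.141, 0.0, 0.0]
ft_force: [0.4, 0.2, -0.2]
opening: 0.458
```

apply_moves:
  commands:
    - [0,0,0,0,0,-0.01,0.044]
    - [0,0,0,0,0,-0.02,0.044]
    - [0,0,0,0,0,-0.032,0.05]
    - [0,0,0,0,0,-0.032,0.05]
    - [0,0,0,0,0,0,0.05]

```text
t: 20.97
eef_pos: [439.5, 209.0, 335.9]
tcp_rot: [-3.139, -0.007, 0.0]
ft_force: [-0.1, -0.5, -0.3]
opening: 0.521
```

apply_moves:
  commands:
    - [0,0,0,0.0018,0.0399,0,0.05]
    - [0,0,0,0.0018,0.0399,0,0.05]
    - [0,0,0,0.0018,0.0399,0,0.05]
    - [0,0,0,0.0018,0.0399,0,0.05]
    - [0,0,0,0.0018,0.0399,0,0.05]

```text
t: 21.38
eef_pos: [447.6, 7.6, 331.0]
tcp_rot: [3.141, -0.001, 0.001]
ft_force: [1.1, 0.9, 0.2]
opening: 0.524
```

apply_moves:
  commands:
    - [0,0,0,0.0018,0.0399,0,0.05]
    - [0,0,0,0.0018,0.0399,0,0.05]
    - [0,0,0,0.0018,0.0399,0,0.05]
    - [0,0,0,0.0018,0.0399,0,0.05]
    - [0,0,0,0.0018,0.0399,0,0.05]

```text
t: 21.8
eef_pos: [456.6, -192.3, 331.0]
tcp_rot: [3.141, -0.0, -0.0]
ft_force: [1.3, 0.6, 0.1]
opening: 0.523
```

apply_moves:
  commands:
    - [0,0,0,0.0018,0.0399,0,0.05]
    - [0,0,0,0.0018,0.0399,0,0.05]
    - [0,0,0,0,0,0,0.05]
    - [0,0,0,0,0,0,0.05]
    - [0,0,0,0,0,0,0.05]

```text
t: 22.22
eef_pos: [460.4, -269.7, 330.5]
tcp_rot: [-3.141, 0.001, -0.0]
ft_force: [-0.1, -0.1, -0.2]
opening: 0.526
```

```bash
python3 - <<'E'
from h import *
s=env.state();print(s['eef_pos'],s['tcp_rot'],s['opening'],s['ft_force'])
c=cam('wrist'); cv2.imwrite('pics/w8.png',c['color'][:,:,::-1])
i=c['color'].astype(int); p=proj(c,[[461,-272,90]])[0]; print(p)
print('knob',fit(c,near(i.max(2)<125,p,36),(461,-272),[(58,90,14)]))
print('flange',ringfit(c,461,-272,5,76,1,8))
t=cam('top'); print('tin',[jar(t,xy,6) for xy in((467.8,258.4),(411,258.3),(439.2,208.7))])
s=cam('scene'); cv2.imwrite('pics/s8.png',cv2.resize(s['color'][170:270,400:520,::-1],None,fx=5,fy=5))
E
```

```text
[ 460.38058423 -269.66977534  330.50680499] [-3.14106985e+00  5.70794442e-04 -4.10734588e-04] 0.5258706954933154 [-0.13574523 -0.0805018  -0.20091777]
[322.89759646 220.11141646]
knob (array([ 462.28677797, -272.18005276]), np.float64(0.09265988372093023))
flange (array([ 458.65, -272.73,    1.77]), 135, np.float64(0.84))
tin [(array([467.35102539, 258.35751953]), np.float64(0.1546118951612903)), (array([411.43710136, 259.03366928]), np.float64(0.15980250481695568)), (array([439.8033783 , 209.94303436]), np.float64(0.275328330206379))]
```

View pics/w8.png

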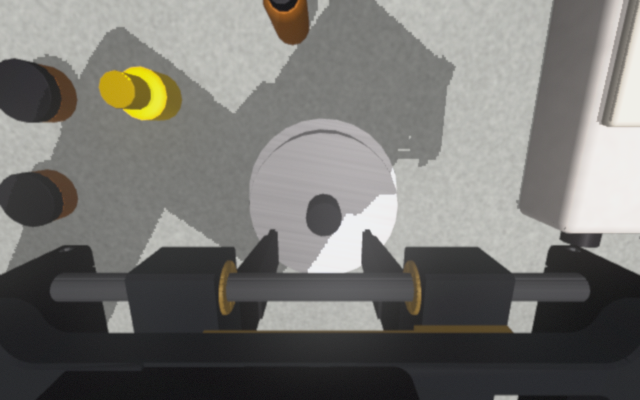

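View pics/s8.png

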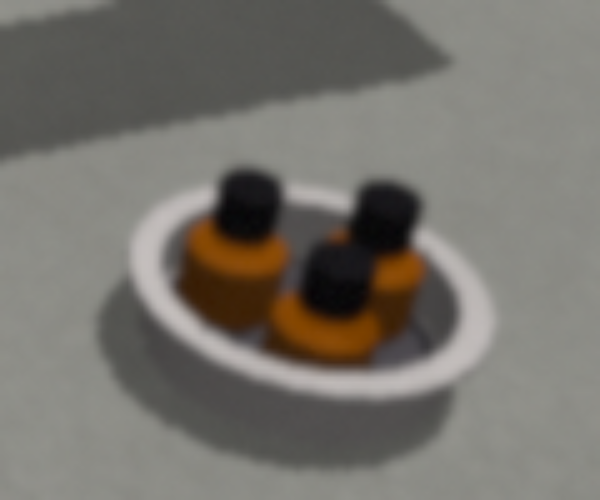

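All three jars stand upright in a triangle in the tin (scene crop). The lid knob is at wrist (323,215), world about (462, −272). Descending halfway and re-measuring.

apply_moves:
  commands:
    - [0,0,0,0.0011,0.0021,0.01,0.05]
    - [0,0,0,0,0,0.02,0.05]
    - [0,0,0,0,0,0.01,0.05]
    - [0,0,0,0,0,0,0.05]
    - [0,0,0,0,0,0,0.05]

```text
t: 22.78
eef_pos: [462.0, -271.9, 290.0]
tcp_rot: [-3.141, 0.001, 0.001]
ft_force: [-0.5, 0.4, -0.0]
opening: 0.526
```

apply_moves:
  commands:
    - [0,0,0,0,0,0,0.05]
    - [0,0,0,0,0,0,0.05]
    - [0,0,0,0,0,0,0.05]

```text
t: 23.03
eef_pos: [461.9, -272.2, 291.2]
tcp_rot: [3.141, -0.001, 0.0]
ft_force: [-0.2, 0.4, -0.4]
opening: 0.524
```

```bash
python3 - <<'E'
from h import *
s=env.state();print(s['eef_pos'],s['tcp_rot'])
c=cam('wrist'); i=c['color'].astype(int); p=proj(c,[[462,-272,80]])[0]
d=near(i.max(2)<125,p,34).astype(np.uint8); l=cv2.connectedComponentsWithStats(d); k=l[1]==1+l[2][1:,4].argmax(); print(l[2][1:])
print('knob',fit(c,k.astype(np.float32),(462,-272),[(58,90,14)]))
E
```

```text
[ 461.89729062 -272.18816819  291.16894565] [ 3.14084481e+00 -8.87497360e-04  2.35935685e-04]
[[ 299  209   42   51 1729]]
knob (array([ 462.1976665 , -272.32672679]), np.float64(0.1145532099479468))
```

Knob at (462.2, −272.3), tool at (461.9, −272.2). Aligned, so I grip with the TCP at z = 250, which puts the tips 2 mm above the dome.

apply_moves:
  commands:
    - [0,0,0,0.0003,0.0001,0.02,0.05]
    - [0,0,0,0,0,0.012,0.05]
    - [0,0,0,0,0,0.007,0.05]
    - [0,0,0,0,0,0,0.05]
    - [0,0,0,0,0,0,0.05]

```text
t: 23.5
eef_pos: [462.2, -272.4, 251.7]
tcp_rot: [-3.142, 0.0, 0.0]
ft_force: [1.2, -0.2, 0.3]
opening: 0.525
```

apply_moves:
  commands:
    - [0,0,0,0,0,0,0.04]
    - [0,0,0,0,0,0,0.02]
    - [0,0,0,0,0,0,0.02]
    - [0,0,0,0,0,0,0.02]
    - [0,0,0,0,0,0,0.02]

```text
t: 23.92
eef_pos: [462.2, -272.3, 251.9]
tcp_rot: [3.141, -0.001, 0.0]
ft_force: [-0.2, 0.4, 3.4]
opening: 0.286
```

apply_moves:
  commands:
    - [0,0,0,0,0,0,0.02]
    - [0,0,0,0,0,0,0.02]
    - [0,0,0,0,0,0,0.02]
    - [0,0,0,0,0,0,0.02]

```text
t: 24.25
eef_pos: [462.2, -272.3, 251.9]
tcp_rot: [3.141, -0.001, 0.0]
ft_force: [0.1, 0.1, 6.6]
opening: 0.285
```

apply_moves:
  commands:
    - [0,0,0,0,0,-0.01,0.02]
    - [0,0,0,0,0,-0.025,0.02]
    - [0,0,0,0,0,-0.035,0.02]
    - [0,0,0,0,0,-0.03,0.02]
    - [0,0,0,0,0,-0.02,0.02]

```text
t: 24.67
eef_pos: [462.0, -272.1, 374.5]
tcp_rot: [3.14, -0.002, 0.0]
ft_force: [0.2, -0.1, -3.5]
opening: 0.284
```

apply_moves:
  commands:
    - [0,0,0,-0.0015,-0.0343,0,0.02]
    - [0,0,0,-0.0015,-0.0343,0,0.02]
    - [0,0,0,-0.0015,-0.0343,0,0.02]
    - [0,0,0,-0.0015,-0.0343,0,0.02]
    - [0,0,0,-0.0015,-0.0343,0,0.02]

```text
t: 25.08
eef_pos: [453.9, -99.2, 371.8]
tcp_rot: [-3.141, 0.0, -0.0]
ft_force: [0.9, 0.9, -3.8]
opening: 0.289
```

apply_moves:
  commands:
    - [0,0,0,-0.0015,-0.0343,0,0.02]
    - [0,0,0,-0.0015,-0.0343,0,0.02]
    - [0,0,0,-0.0015,-0.0343,0,0.02]
    - [0,0,0,-0.0015,-0.0343,0,0.02]
    - [0,0,0,-0.0015,-0.0343,0,0.02]

```text
t: 25.5
eef_pos: [446.4, 72.4, 371.8]
tcp_rot: [3.141, 0.0, 0.0]
ft_force: [1.1, 1.4, -2.6]
opening: 0.291
```

apply_moves:
  commands:
    - [0,0,0,-0.0015,-0.0343,0,0.02]
    - [0,0,0,-0.0015,-0.0343,0,0.02]
    - [0,0,0,-0.0015,-0.0343,0,0.02]
    - [0,0,0,-0.0015,-0.0343,0,0.02]
    - [0,0,0,-0.0015,-0.0343,0,0.02]

```text
t: 25.92
eef_pos: [438.8, 243.9, 371.8]
tcp_rot: [3.141, 0.0, 0.0]
ft_force: [0.1, -0.6, -3.7]
opening: 0.285
```

apply_moves:
  commands:
    - [0,0,0,0,0,0,0.02]
    - [0,0,0,0,0,0,0.02]
    - [0,0,0,0,0,0,0.02]
    - [0,0,0,0,0,0,0.02]

```text
t: 26.25
eef_pos: [439.5, 241.4, 371.6]
tcp_rot: [3.141, 0.0, -0.001]
ft_force: [0.3, -0.4, -3.9]
opening: 0.285
```

```bash
python3 - <<'E'
from h import *
s=env.state();print(s['eef_pos'],s['tcp_rot'],s['opening'],s['ft_force'])
c=cam('wrist'); cv2.imwrite('pics/w9.png',c['color'][:,:,::-1]); print('held flange wrist',ringfit(c,439.7,242.2,125,76,1,8))
t=cam('scene'); print('scene',ringfit(t,439.7,242.2,125,76,1,8)); cv2.imwrite('pics/s9.png',cv2.resize(t['color'][110:290,380:560,::-1],None,fx=3,fy=3))
E
```

```text
[439.48703894 241.42819488 371.55745921] [ 3.14120513e+00  4.48719445e-04 -6.88964433e-04] 0.28524777414823616 [ 0.33371346 -0.37561896 -3.85753289]
held flange wrist (array([436.94, 241.47,   0.97]), 98, np.float64(0.54))
scene (array([439.91, 233.26,   6.44]), 26, np.float64(0.29))
```

View pics/s9.png

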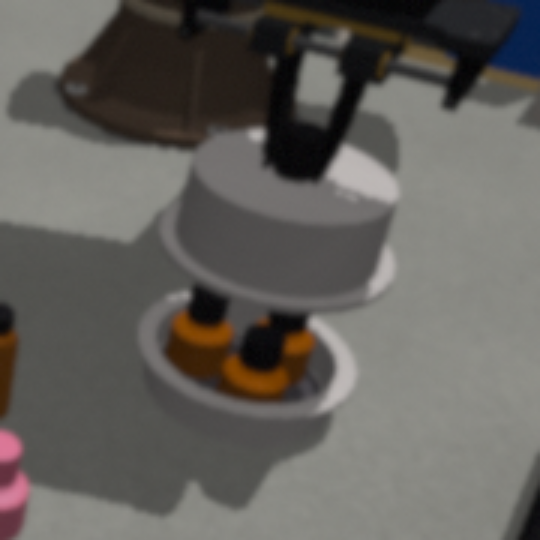

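The lid is held level above the tin, in line with it. Lowering.

apply_moves:
  commands:
    - [0,0,0,0,0,0.015,0.02]
    - [0,0,0,0,0,0.025,0.02]
    - [0,0,0,0,0,0.02,0.02]
    - [0,0,0,0,0,0.012,0.02]
    - [0,0,0,0,0,0.006,0.02]

```text
t: 26.77
eef_pos: [439.6, 241.4, 292.1]
tcp_rot: [3.141, 0.002, -0.001]
ft_force: [1.2, 0.2, -4.1]
opening: 0.289
```

apply_moves:
  commands:
    - [0,0,0,0,0,0.003,0.02]
    - [0,0,0,0,0,0.001,0.02]
    - [0,0,0,0,0,0,0.02]
    - [0,0,0,0,0,0,0.02]
    - [0,0,0,0,0,0,0.02]

```text
t: 27.18
eef_pos: [439.6, 242.3, 290.2]
tcp_rot: [-3.141, -0.001, 0.0]
ft_force: [0.1, 0.8, -3.5]
opening: 0.287
```

```bash
python3 - <<'E'
from h import *
s=env.state();print(s['eef_pos'],s['tcp_rot'],s['opening'],s['ft_force'])
c=cam('wrist'); cv2.imwrite('pics/w10.png',c['color'][:,:,::-1])
t=cam('scene'); cv2.imwrite('pics/s10.png',cv2.resize(t['color'][150:280,400:530,::-1],None,fx=4,fy=4))
E
```

```text
[439.59110234 242.25100031 290.19344617] [-3.14121135e+00 -1.18281429e-03  1.24519378e-04] 0.2871434449641386 [ 0.10997811  0.84541452 -3.48096903]
```

View pics/s10.png

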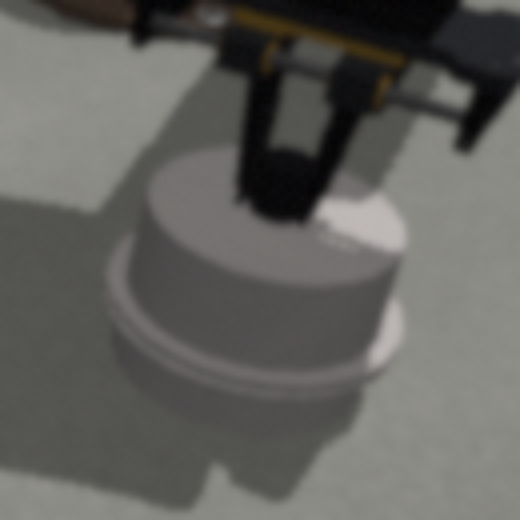

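The lid hovers about 2 mm above the rim, and the two flange edges look concentric. Final millimetres.

apply_moves:
  commands:
    - [0,0,0,0,0,0.0007,0.02]
    - [0,0,0,0,0,0.0006,0.02]
    - [0,0,0,0,0,0,0.02]
    - [0,0,0,0,0,0,0.02]

```text
t: 27.62
eef_pos: [439.5, 242.3, 288.1]
tcp_rot: [3.141, 0.0, 0.0]
ft_force: [-0.1, -0.1, -4.1]
opening: 0.287
```

apply_moves:
  commands:
    - [0,0,0,0,0,0.0005,0.02]
    - [0,0,0,0,0,0.0003,0.02]
    - [0,0,0,0,0,0,0.02]
    - [0,0,0,0,0,0,0.02]

```text
t: 27.95
eef_pos: [439.5, 242.3, 287.9]
tcp_rot: [-3.141, -0.0, 0.0]
ft_force: [-2.8, -1.0, 5.5]
opening: 0.287
```

apply_moves:
  commands:
    - [0,0,0,0,0,0,0.035]
    - [0,0,0,0,0,0,0.046]
    - [0,0,0,0,0,0,0.046]
    - [0,0,0,0,0,0,0.046]
    - [0,0,0,0,0,0,0.046]

```text
t: 28.37
eef_pos: [439.6, 242.3, 287.4]
tcp_rot: [3.142, -0.0, 0.0]
ft_force: [0.8, -0.2, 0.5]
opening: 0.479
```

apply_moves:
  commands:
    - [0,0,0,0,0,-0.01,0.046]
    - [0,0,0,0,0,-0.02,0.046]
    - [0,0,0,0,0,-0.035,0.046]
    - [0,0,0,0,0,-0.035,0.046]
    - [0,0,0,0,0,0,0.046]

```text
t: 28.78
eef_pos: [439.9, 242.5, 393.6]
tcp_rot: [-3.138, -0.008, 0.0]
ft_force: [0.3, -0.3, -0.5]
opening: 0.482
```

apply_moves:
  commands:
    - [0,0,0,0,0.035,0,0.046]
    - [0,0,0,0,0.035,0,0.046]
    - [0,0,0,0,0.035,0,0.046]
    - [0,0,0,0,0.035,0,0.046]
    - [0,0,0,0,0.035,0,0.046]

```text
t: 29.2
eef_pos: [439.1, 65.8, 387.9]
tcp_rot: [3.141, -0.001, 0.001]
ft_force: [1.1, 0.7, 0.3]
opening: 0.483
```

apply_moves:
  commands:
    - [0,0,0,0,0.035,0,0.046]
    - [0,0,0,0,0.035,0,0.046]
    - [0,0,0,0,0.035,0,0.046]
    - [0,0,0,0,0.035,0,0.046]
    - [0,0,0,0,0.035,0,0.046]

```text
t: 29.62
eef_pos: [439.1, -109.4, 387.9]
tcp_rot: [3.141, -0.001, 0.0]
ft_force: [1.1, 0.1, 0.6]
opening: 0.484
```

apply_moves:
  commands:
    - [0,0,0,0,0.035,0,0.046]
    - [0,0,0,0,0.035,0,0.046]
    - [0,0,0,0,0.035,0,0.046]
    - [0,0,0,0,0,0,0.046]
    - [0,0,0,0,0,0,0.046]

```text
t: 30.03
eef_pos: [439.3, -214.0, 387.4]
tcp_rot: [-3.142, 0.0, -0.003]
ft_force: [0.2, 1.1, 0.2]
opening: 0.481
```

```bash
python3 - <<'E'
from h import *
t=cam('top'); s=cam('scene')
print('flange top z41',ringfit(t,439.5,242,41,76,1,6),'scene',ringfit(s,439.5,242,41,76,1,6))
a=cv2.resize(t['color'][100:340,140:510,::-1],None,fx=2.1,fy=2.1)
cv2.imwrite('pics/t11.png',a); 
i=t['color'].astype(int);p=proj(t,[[439.5,242,110]])[0]
print('knob',fit(t,near(i.max(2)<62,p,13),(439.5,242),[(94,126,14)]))
cv2.imwrite('pics/s11.png',cv2.resize(s['color'][120:320,220:520,::-1],None,fx=2.6,fy=2.6))
E
```

```text
flange top z41 (array([437.62, 244.8 ,   1.17]), 175, np.float64(1.08)) scene (array([441.63, 240.28,   0.6 ]), 51, np.float64(0.6))
knob (array([438.39920998, 243.4603548 ]), np.float64(0.30484068627450983))
```

View pics/t11.png

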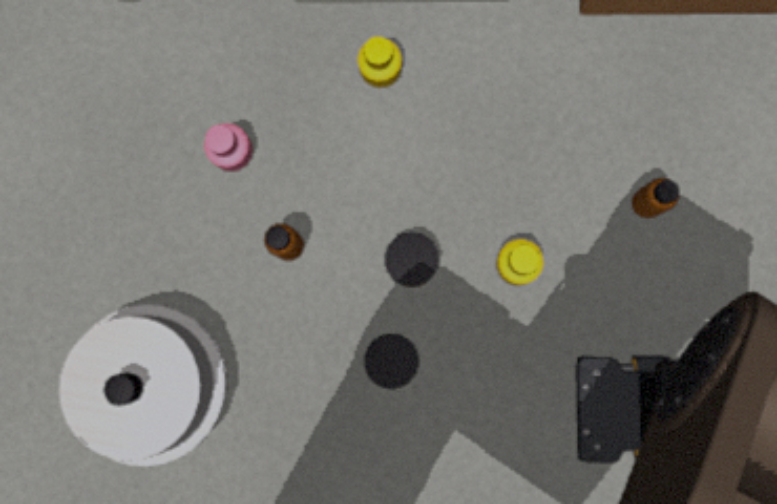

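```bash
python3 - <<'E'
from cell import env
print(env.state()['t'],env.job_done())
E
```

```text
the job is handed in; nothing more can be done
30.1333 None
```

The three squat amber jars stand upright in a triangle in the round tin, and the domed lid is on its rim. I handed the job in at 30.1 s, with the arm clear of everything.

**Jars and bystanders:** A scene picture before closing showed all three jars upright. The top-camera positions were within about 1.3 mm of the intended slots. The final top view shows the tall bottles and flat jars, and also the pink and yellow look-alikes, still standing where they were.

**Set-down:** Each jar, and then the lid, was lowered until the force reading showed light contact (5–10 N) at the expected height, and then released.

**Lid:** It touched at the height expected for resting on the rim. The knob measured within about 2 mm of the tin's centre.

**Checks that were weak or disagreed:**
- **Flange fits:** After closing, the top and scene cameras put the flange centre at (437.6, 244.8) and (441.6, 240.3). That is about 6 mm apart, probably because the dome hides or blurs part of the flange edge. The best tin-centre estimate is about (439.3, 241.8).
- **Last scene picture:** I couldn't view it because the 16-picture limit was reached. That the lid lies flat is therefore judged from the contact height and the top view.

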